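Fetch stray lamp parts from under the low shelf with a drag scoop

TASK

A small copper ceiling cap and a brass suspension loop lie under the low shelf with the rod deck: with the long-handled scoop, passed in above them and set down behind the cap, draw both out together into the open, without striking the shelf. Then lay the scoop back on its cork pad the way it lay, and put first the cap (dome up) and then the loop into the brass tray. Leave the glass shade under the shelf, and everything else, where it stands.

Things in the scene. Friction and masses are not known exactly. Their poses are not given: they have to be found in the camera images.
- rack: Low acacia shelf with a deck of steel rods, fixed. Origin: on the table, below the middle of its open front edge; x points into the shelf (0 = front edge, 200 mm deep), y along the front edge, z up. 380 mm long, 18 mm square posts at the four corners (|y| 171 to 189 mm). A 30 mm high strip closes the back from x = 192 mm. Its floor is the table (z = 0).
- rack_overhang (a point): Point in the middle of the overhang's underside, 140 mm above the table; axes as rack. The overhang is an acacia frame (front rail x 0 to 20 mm, rear rail 175 to 200 mm, end bars at |y| 170 to 190 mm; underside 140, top 156 mm up) with four 8 mm steel rods along y, 32 mm apart, at x = 52 to 148 mm (148 to 156 mm up). On its rear (x = 187 mm) a rail with a hook carriage reaches 250 mm high.
- scoop: Long-handled steel drag scoop, 0.35 kg, loose, 320 mm long. Origin: at the level of its underside, directly below the grip; x points along the handle to the head, z up. A prop leg at x = -62 mm (foot 20 x 26 mm) keeps it standing level by itself. Starts lying on the pad, its frame that of the pad.
- scoop_plate (a point): Foot of the scoop's back plate, middle of its inner face, at scoop x = 240 mm; axes as scoop. The head is a U of 3 mm sheet without floor or top, open towards the handle: back plate (x 240 to 243 mm) 42 mm high, two side walls 40 mm high from it back to x = 126 mm, 116 mm apart inside, 122 mm over the outside (y).
- scoop_grip (a point): Centre of the scoop's wooden grip, at scoop x = 0, 57 mm above its underside; axes as scoop. The grip is 20 mm wide and 20 mm tall, x = -75 to 55 mm. From it a 12 mm round handle runs level to the back plate on the centre line, 51 to 63 mm above the underside, so it passes over a 44 mm high part in the head.
- scoop_pocket (a point): The place in the scoop's head where the centre of the cap belongs: on the centre line at the level of the underside, 43 mm from the back plate towards the handle (scoop x = 197 mm); axes as scoop.
- pad: Cork pad, inlaid level with the table top (no edge to catch on), the scoop's place, T-shaped: 150 x 136 mm under the head, a 50 mm wide strip under the handle. Origin on the table under the scoop's grip; x points to the head end. The scoop belongs on it with its origin over this origin and its x along this x.
- cap: Small copper ceiling cap, 0.13 to 0.25 kg, loose, starts standing dome up under the shelf: round, 70 mm diameter, 44 mm high. Rim 8 mm thick, a dome up to 20 mm, then an upright cylindrical boss 22 mm in diameter from 20 to 44 mm (grip this). Origin: centre of its underside, z up.
- loop: Brass suspension loop, about 0.12 kg, loose, starts lying flat under the shelf some 68 mm in front of the cap (towards the front edge): a ring of 9 mm bar, 51 mm outer diameter, centred at x = -14 mm, and beside it a block 28 mm long (x = 7 to 35 mm), 22 mm wide (y), 24 mm high: grip the block across y. 75 mm long in all. Origin: on its underside, y middle; z up.
- tray: Open brass tray, fixed, 170 mm (x) by 160 mm (y), 28 mm high, walls 6 mm. Origin: centre of its underside on the table.
- tray_in (a point): Centre of the tray's inner floor, about 6 mm above the table; axes as the tray.
- shade: Bystander: ribbed red glass shade, 72 mm diameter, 80 mm high, loose, standing under the shelf beside the cap, about 140 mm along y, on either side. Origin at the centre of its underside.
- lantern: Bystander: small brass hanging lantern, 62 mm wide and about 130 mm high, loose, standing on top of the shelf. Origin at the centre of its underside.
- big_cap: Bystander: large copper ceiling cap, 110 mm diameter, 55 mm high, standing loose near the table's far edge. Origin at the centre of its underside.
- tea_glass: Bystander: brass cup 60 mm in diameter, 75 mm high, loose near the table's far edge. Origin at the centre of its underside.
- jar: Bystander: jar 64 mm in diameter, 90 mm high, loose on the right of the table. Origin at the centre of its underside.
- driver: Bystander: screwdriver 190 mm long lying loose on the right, beyond the tray.

How it is judged:
By the outcome, as a careful person would: the job done as asked, in the order asked, and still so for the second after the job is handed in, with the robot touching nothing.
It also fails if it takes over 72 s, if anything falls off the work surface, if the arm or the gripper's body presses on something with over 40 N, if the wrist force passes 120 N, or if a joint passes its speed limit or range.

ROBOT

A 7-joint arm with a two-finger parallel gripper is mounted at the origin on the work surface. World frame = base frame: x ahead of the robot, y to its left, z up, the work surface at z = 0. Lengths are in mm, angles in rad, forces in N, time in s.
With the tool pointing down it reaches from about 425 to 800 mm from the base axis. Payload 8.3 kg.
Tool frame: the origin (TCP) lies midway between the tips of the shut fingers; the grasp point (between the pads) lies 19 mm behind it; z points along the fingers, y is the line along which they close (so a half turn about z gives the same grasp; the last joint's range is limited). The gripper opens to 85 mm and grips with 20 to 120 N. Pads are 22 mm wide; open, the fingers measure 114 mm over their backs; the gripper's body (76 mm by 85 mm) begins 54 mm behind the grasp point. The pads swing forward as they close: fully open they stand 13 mm farther back than shut.
Start: joints at [1.195, 0.383, 0.016, 1.37, -0.006, 1.388, -0.046], TCP at [192.364, -594.642, 231.279] pointing down, gripper open.
Joint ranges: [-2.95, 2.95], [-0.25, 2.06], [-1.52, 1.56], [0.18, 2.33], [-1.44, 4.58], [0.02, 2.06], [-3.01, 3.01]. Speed limits (rad/s): [2.39, 2.39, 3.01, 3.01, 3.14, 3.14, 3.14].

INTERFACE

Orientations are given as a unit quaternion [w, x, y, z].
In Python, from rig import env gives the robot as it stands. The module is installed in compiled form; this text tells all that it offers.
- The arm moves only by the tool step_arm, never from a script. Its argument "increments" is a list of rows, each an object of numbers: "dx", "dy", "dz": the shift along the world's x, y, z in m; "roll": the turn about the world's z in rad; "grip": the closure in counts, from 0 (fully open) to 255 (shut). A call has 1 to 12 rows; each row shifts and turns the commanded pose from where the row before left it; what a row does not reach is not made up. A row lasts 1/12 s, in which the tool goes at most 41.7 mm and 7.16 degrees, less where a joint would pass 70% of its speed; a pose out of reach is approached as far as the arm can. A call with a gripper value outside its range is refused whole. The fingers move at their own pace and stop on an object; "force" is the grip in N (left out, the last holds). Time passes only in rows, so rows that do not move let the fingers close. It gives the time, the measured TCP pose, the force, the opening and the grip force at its end, in the units of the state.
- env.observe(): the state, without advancing time (a new reading comes with each control period).
- env.snapshot(name): name is "side" or "top"; returns (picture, depth): 384x512x3 uint8, red, green, blue; 384x512 float32, mm along the optical axis (not along the pixel's ray), 0 where there is no reading.
- env.get_calibration(name): a dict with "fx", "fy", "cx", "cy" (pixels), "dist_coeffs" ([k1, k2, p1, p2, k3] as OpenCV has them; the pictures are not rectified), "R" (3x3) and "t" (3): a world point X has camera coordinates R X + t. Camera axes: x right, y down, z forward; pixel columns grow to the right and rows downward; lengths in mm; the calibration is good to about 2 mm. A picture is of the moment at which its call begins. get_calibration takes no time and is no camera call.
- env.hand_in(): hands the job in; it is judged then, once.
The state is a dict: "time": time; "qpos": joint angles; "qd": joint speeds; "tau": joint torques, N m; "eef_pos": TCP position; "eef_rot": TCP orientation; "ft_force": force on the tool from outside, world axes, zero at the start; "wrist_torque": the same for the moment, N m; "gripper_width": finger opening in mm; "finger_force": force on a finger pad.
Only numpy, scipy, OpenCV 4.12 (cv2) and the standard library are available. Lean on these libraries where they do the work, as an engineer would, in place of code of your own. Each camera call takes 0.05 s, during which the arm holds its last target. There are 200 camera calls.

## Working session

There is one attempt and no reset: what is moved stays moved. The work goes in short steps, Python scripts to look and compute and a tool call to move; the robot and the scene stay as the last step left them, time stands still between calls to the robot, and variables do not carry over. Pictures are saved under pics/ and viewed, at most 10 in all, crops included, and the job is handed in when it is done.

Besides the shell and the picture viewer there is one more tool, called after ">>>" as name([rows], argument=value, ...), one row to a line, values as JSON. step_arm: Moves the arm, as the interface text tells. Its arguments: {"type":"object","properties":{"increments":{"type":"array"},"force":{"type":"number"}},"required":["increments"]}

```bash
mkdir -p pics; cat > h.py <<'E'
import numpy as np, cv2
from rig import env
def snap(n):
    p,d=env.snapshot(n); return p,d
def cal(n):
    c=env.get_calibration(n)
    K=np.array([[c['fx'],0,c['cx']],[0,c['fy'],c['cy']],[0,0,1.]])
    return K,np.array(c['dist_coeffs'],float),np.array(c['R']),np.array(c['t'],float)
def pts(n,d):
    K,D,R,t=cal(n)
    h,w=d.shape; u,v=np.meshgrid(np.arange(w),np.arange(h))
    r=cv2.undistortPoints(np.stack([u,v],-1).reshape(-1,1,2).astype(np.float64),K,D).reshape(h,w,2)
    P=np.dstack([r,np.ones((h,w))])*d[...,None]
    return (P-t)@R
def ray(n,uv,z):
    K,D,R,t=cal(n)
    r=cv2.undistortPoints(np.array(uv,float).reshape(-1,1,2),K,D).reshape(-1,2)
    r=np.c_[r,np.ones(len(r))]@R; c=-R.T@t
    return c+r*((np.array(z)-c[2])/r[:,2])[:,None]
def proj(n,X):
    K,D,R,t=cal(n)
    return cv2.projectPoints(np.array(X,float).reshape(-1,1,3),cv2.Rodrigues(R)[0],t,K,D)[0].reshape(-1,2)
def save(p,f): cv2.imwrite('pics/'+f,p[...,::-1])
E
python3 - <<'E'
from h import *
for n in('side','top'):
    p,d=snap(n); save(p,n+'0.png'); np.save(n+'0.npy',pts(n,d)); np.save(n+'0p.npy',p)
    K,D,R,t=cal(n); print(n,-R.T@t,R[2])
s=env.observe(); print(s)
E
```

```text
side [ 250.08437507  762.72132423 1228.10661886] [ 0.23907217 -0.57311694 -0.7838249 ]
top [ 484.83581894  -51.72042872 1144.37906204] [ 0.09595181 -0.01146542 -0.99531995]
{'time': 0.1, 'qpos': array([ 1.19510015,  0.3841593 ,  0.01640885,  1.37107188, -0.00629681,
        1.38821309, -0.04651203]), 'qd': array([ 0.00012018, -0.00176858,  0.00020836, -0.00206233, -0.00240076,
        0.00103237, -0.00170391]), 'tau': array([ 2.80707165e-03, -6.29134727e+01,  8.47237632e-01, -3.72756350e+01,
        1.66885386e-02,  1.04244272e-02,  1.92971510e-05]), 'eef_pos': array([ 192.19633518, -594.22232862,  230.36555367]), 'eef_rot': array([-8.86270868e-04,  9.87792733e-01,  1.55771321e-01, -1.61625243e-04]), 'ft_force': array([-0.52482864, -0.42032408, -0.34188248]), 'wrist_torque': array([-0.01821348,  0.07709715, -0.01591162]), 'finger_force': 0.0, 'gripper_width': 85.6146622545811}
```

View pics/side0.png

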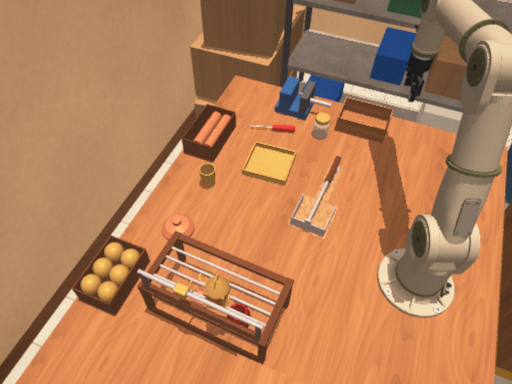

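View pics/top0.png

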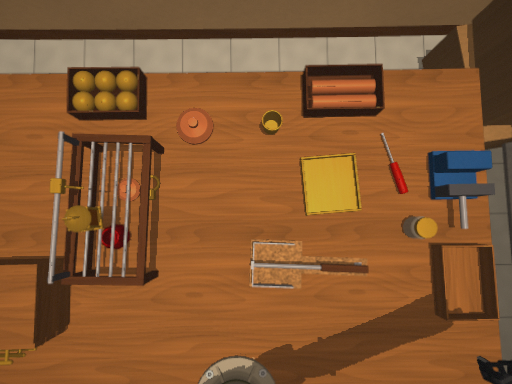

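The top view has the rack at left with its front edge at u≈157, the cap at (130,188), the loop ring at (153,187) and the shade at (113,237). The scoop lies at v≈266 with its head towards the rack, and the tray is at (331,184).

```bash
python3 - <<'E'
from h import *
p=np.load('top0p.npy'); 
a=cv2.resize(p[120:300,40:170],None,fx=4.4,fy=4.4,interpolation=cv2.INTER_CUBIC)[:,:]
b=cv2.resize(p[230:300,240:375],(0,0),fx=3,fy=3,interpolation=cv2.INTER_CUBIC)
a=cv2.resize(a,(433,600)); c=np.zeros((600,800,3),np.uint8); c[:,:433]=a; b=cv2.resize(b,(366,190)); c[:190,434:]=b
q=np.load('side0p.npy'); e=cv2.resize(q[225:360,130:300],(366,290),interpolation=cv2.INTER_CUBIC); c[200:490,434:]=e
save(c,'crop.png')
X=np.load('top0.npy'); S=np.load('side0.npy')
# table
m=(abs(X[...,2])<15); print('table z', np.median(X[...,2][m]), np.median(S[...,2][abs(S[...,2])<15]))
# rack top: z 150..162
hsv=cv2.cvtColor(p,cv2.COLOR_RGB2HSV)
k=(X[...,2]>146)&(X[...,2]<166)&(X[...,1]>120)&(X[...,1]<480)&(X[...,0]>250)
w=k&(hsv[...,2]<120)
ys,xs=np.nonzero(w); print(xs.min(),xs.max(),ys.min(),ys.max())
P=X[w]; r=cv2.minAreaRect(P[:,:2].astype(np.float32)); print('rack top',r,cv2.boxPoints(r))
# tray
t=(X[...,2]>18)&(X[...,2]<40)&(abs(X[...,0]-560)<150)&(X[...,1]<-100)&(X[...,1]>-350)&(hsv[...,1]>120)&(hsv[...,0]>15)&(hsv[...,0]<35)
r=cv2.minAreaRect(X[t][:,:2].astype(np.float32)); print('tray',r,t.sum())
# scoop
s=np.zeros(t.shape,bool); s[235:300,240:375]=1
h=s&(X[...,2]>46)&(X[...,2]<80); r=cv2.minAreaRect(X[h][:,:2].astype(np.float32)); print('handle',r, cv2.fitLine(X[h][:,:2].astype(np.float32),cv2.DIST_HUBER,0,.01,.01).ravel(),h.sum(),np.percentile(X[h][:,2],[5,50,95]))
h=s&(X[...,2]>30)&(X[...,2]<75); r=cv2.minAreaRect(X[h][:,:2].astype(np.float32)); print('scoop',r,cv2.boxPoints(r))
E
```

```text
table z -0.434129106210682 0.21222640249583724
36 151 134 325
rack top ((484.650146484375, 343.4530029296875), (258.3120422363281, 478.8381042480469), 87.75668334960938) [[240.359   223.76761]
 [718.83014 205.02432]
 [728.9413  463.1384 ]
 [250.47015 481.88168]]
tray ((598.9564819335938, -278.2880859375), (169.88961791992188, 154.12350463867188), 3.9356489181518555) 361
handle ((366.20892333984375, -207.56668090820312), (321.78271484375, 20.8238582611084), 86.81543731689453) [ 5.0468173e-02  9.9872565e-01  3.6634134e+02 -2.1447549e+02] 690 [57.32493473 63.92421811 68.93653703]
scoop ((365.67962646484375, -207.56497192382812), (321.7616882324219, 122.36637115478516), 87.01051330566406) [[ 296.18933  -365.036   ]
 [ 418.38916  -371.41772 ]
 [ 435.16992   -50.093933]
 [ 312.9701    -43.71222 ]]
```

View pics/crop.png

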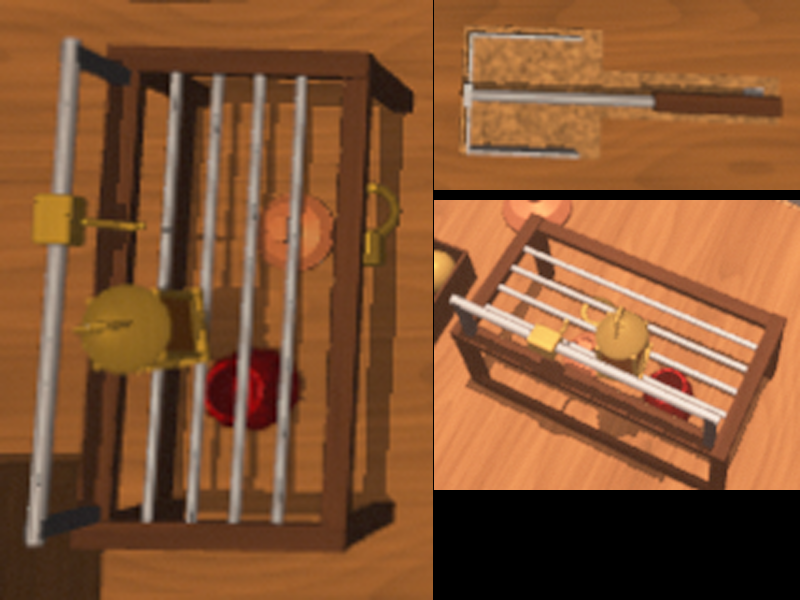

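The crop shows the front rail's top right edge running from (151,136) to (144,284) in full-image pixels. The cap is a disc at about (129,190), partly hidden by a rod. The loop sticks out right of the rail, ring at (156,182) and block at (152,194), with its block pointing towards -x.

```bash
python3 - <<'E'
from h import *
p=np.load('top0p.npy'); X=np.load('top0.npy'); hsv=cv2.cvtColor(p,cv2.COLOR_RGB2HSV); H,S,V=[hsv[...,i].astype(int) for i in range(3)]
# rail edges: per row, from depth: front rail pixels z 150..163
g=[]
for v in range(140,282,3):
    z=X[v,125:165,2]; k=np.nonzero((z>148)&(z<165))[0]
    if len(k): g.append((125+k.max()+.5,v))
g=np.array(g); P=ray('top',g,[156]*len(g))
vx,vy,x0,y0=cv2.fitLine(P[:,:2].astype(np.float32),cv2.DIST_HUBER,0,.01,.01).ravel(); ang=np.arctan2(vy,vx)
print('front edge dir deg',np.degrees(ang),'y at x=550',y0+(550-x0)*vy/vx, 'resid',np.std(P[:,1]-(y0+(P[:,0]-x0)*vy/vx)))
# ends of front rail
C=ray('top',[(151,135.6),(144.2,284.5)],[156,156]); print('corners',C)
# cap
m=np.zeros(H.shape,np.uint8); m[175:212,110:146]=1
m=(m>0)&((H<12)|(H>174))&(S>90)&(V>140)
ys,xs=np.nonzero(m); print('cap px',len(xs),xs.min(),xs.max(),ys.min(),ys.max()); c,r=cv2.minEnclosingCircle(np.c_[xs,ys].astype(np.float32)); print(c,r,ray('top',[c,(c[0]+r,c[1]),(c[0]-r,c[1])],[4,4,4]))
Q=X[m]; print('cap z pct',np.percentile(Q[:,2],[5,50,95]));b=Q[Q[:,2]>38]; print('boss',b.mean(0) if len(b) else 0,len(b), np.percentile(b,[5,95],axis=0) if len(b) else 0)
# loop
m=np.zeros(H.shape,np.uint8); m[168:208,140:168]=1
m=(m>0)&(H>19)&(H<35)&(S>140)&(V>70)
ys,xs=np.nonzero(m)
for v in range(ys.min(),ys.max()+1): 
    k=xs[ys==v]; 
    if len(k): q=ray('top',[(k.min()-.5,v),(k.max()+.5,v)],[6,6]) if v<190 else ray('top',[(k.min()-.5,v),(k.max()+.5,v)],[24,24]); print(v,k.min(),k.max(),q[:,:2].round(0).tolist(), X[v,k.max()-1,2].round())
m=np.zeros(H.shape,np.uint8); m[215:255,95:135]=1
m=(m>0)&((H<6)|(H>174))&(S>180); Q=X[m]; Q=Q[(Q[:,2]>5)&(Q[:,2]<90)]; print('shade',len(Q),np.percentile(Q,[3,97],axis=0))
E
```

```text
front edge dir deg -2.1040208 y at x=550 210.68987 resid 0.8711013875819964
corners [[717.10771557 204.82498516 156.        ]
 [340.64585716 218.31437092 156.        ]]
cap px 270 113 139 176 209
(122.54545593261719, 191.48484802246094) 17.686403274536133 [[587.17055894 325.95786021   4.        ]
 [586.26570222 274.55048659   4.        ]
 [588.07379166 377.16808625   4.        ]]
cap z pct [ 0.71488841 15.03390001 44.52105414]
boss [589.41707903 299.71072821  78.3036754 ] 35 [[577.31142481 293.99308037  40.27775581]
 [601.87921401 317.07258624  79.36533545]]
176 151 151 [[631.0, 244.0], [631.0, 242.0]] 139.0
190 150 150 [[588.0, 242.0], [588.0, 239.0]] 145.0
191 150 150 [[585.0, 242.0], [585.0, 239.0]] 149.0
193 150 150 [[580.0, 242.0], [580.0, 239.0]] 145.0
194 150 150 [[577.0, 242.0], [577.0, 239.0]] 144.0
195 150 150 [[574.0, 242.0], [574.0, 239.0]] 142.0
shade 331 [[429.31012623 302.00295332   6.24370838]
 [486.62892098 364.1977557   81.71815772]]
```

```bash
python3 - <<'E'
from h import *
p=np.load('top0p.npy'); X=np.load('top0.npy'); hsv=cv2.cvtColor(p,cv2.COLOR_RGB2HSV)
print('loop H'); print(hsv[172:204,146:164,0]); print('S'); print(hsv[172:204:2,146:164,1])
print('z');print(X[172:204:1,146:164,2].round().astype(int))
m=np.zeros(p.shape[:2],bool); m[172:212,110:150]=1
H,S,V=[hsv[...,i].astype(int) for i in range(3)]
m&=((H<10)|(H>174))&(S>90)&(V>150)&(X[...,2]<55)&(X[...,2]>3)
ys,xs=np.nonzero(m); print(len(xs))
for v in range(172,212):
    k=xs[ys==v]
    if len(k): print(v,k.min(),k.max(),X[v,k.min():k.max()+1,2].round().astype(int))
E
```

```text
loop H
[[11 12 11 10 12 13 13 13 13 14 12 13 13 13 13 13 14 13]
 [11 11 11 11 13 13 14 13 13 13 13 13 13 13 13 13 13 13]
 [11 11 11  8 13 14 13 13 12 12 13 13 12 13 13 13 13 13]
 [11 11 11 13 17 19 19 16 16 14 14 13 13 13 13 14 13 13]
 [11 10 10 14 19 20 19 18 19 19 17 13 13 13 13 13 13 13]
 [11 11 11 12 18 19 19 19 19 19 19 17 13 13 13 14 13 14]
 [11 11 11 11 15 14 14 15 17 19 19 19 17 13 13 13 13 13]
 [10 11 11 11 13 13 14 13 13 16 19 19 19 14 13 13 13 13]
 [11 10 10 12 13 13 13 13 14 13 16 19 19 16 14 13 13 13]
 [11 11 11 10 13 13 13 14 14 13 14 18 19 18 13 13 13 13]
 [10 11 11 13 13 13 13 13 12 13 13 19 19 19 13 13 13 13]
 [11 10 11 13 12 13 13 13 13 13 12 18 19 18 14 13 13 13]
 [11 10 11 12 13 13 13 13 13 13 14 19 18 18 13 13 13 13]
 [11 12 10 12 13 13 13 12 12 13 15 19 19 17 13 13 13 13]
 [11 11 11 11 14 14 14 13 13 14 19 19 18 16 13 13 13 13]
 [11 11 10 12 13 13 13 13 14 19 18 19 18 15 14 13 13 13]
 [11 11 12 11 15 14 15 17 18 19 19 19 14 13 13 13 13 13]
 [11 11 12 13 18 18 18 18 19 19 19 15 13 13 13 13 13 13]
 [11 12 11 17 20 19 19 19 18 18 15 12 13 13 13 13 13 13]
 [11 12 11
[... 3707 characters left out ...]
  -2  -5   0  -5  -3   1   3]
 [155 156 152 144  25  21  21  24  13   4  -3   2  -1   2  -1  -3  -1  -4]
 [157 156 150 139  24  21  21  21  17   2   2   1  -3  -3  -6   2  -3  -2]
 [156 156 151  26  23  23  25  24  16   1  -1   3  -6   4   1   2   1  -2]
 [154 155 151  21  17  19  19  17   9   1  -1  -1   3   0  -4   2   2  -1]
 [154 155 154  -4   1   0   0   3   1  -3  -1   0   0  -1  -3   0   1   1]
 [156 154 150  -1   2  -2  -2   0  -3   0  -5   1  -4  -1  -2   0  -3  -5]
 [156 152 149  -6  -1   0  -2   1  -2  -3  -3  -2   0   0   0   0   0  -2]
 [157 154 146   0   0   3   2  -3   1  -2  -4   2  -2   0  -4  -3   0   2]]
4
181 126 126 [16]
183 126 126 [18]
193 126 126 [17]
194 126 126 [18]
```

```bash
python3 - <<'E'
from h import *
p=np.load('top0p.npy'); X=np.load('top0.npy'); hsv=cv2.cvtColor(p,cv2.COLOR_RGB2HSV)
print(hsv[174:206,115:146,0]);print(X[174:206:2,115:146,2].round().astype(int))
print(ray('top',[(159.3,182.5),(152,174.7),(153.7,189.6),(153.7,199.5),(153.7,195)],[6,6,24,24,24]).round(1))
E
```

```text
[[14 16 13 12 13 13 13 13 13 13 13 13 12 15 16 10 13 13 13 13 13 13 13 13
  13 13 12 12 11 11 11]
 [15 14 12 13 13 14 13 12 13 13 13 13 12 13 13 13 13 13 13 13 13 13 14 13
  13 13 13 11 10 11 11]
 [14 14 12 13 13 13 13 13 13 13 13 13 12 14 13 12 14 13 13 13 13 13 14 13
  13 13 11 11 11 12 11]
 [13 14 11 13 14 13 13 13 14 13 13 13 12 12 13 12 13 14 13 13 14 13 14 13
  13 13 11 12 11 11 11]
 [14 15 12 13 13 12 13 13 13 12 11 10 10 13 13 10 11 12 13 13 13 13 13 13
  14 13 12 11 11 11 11]
 [14 14 11 13 13 13 13 12 12 10 11 10 11 12 14 10 10 11 11 11 13 13 13 13
  13 13 12 11 12 11 11]
 [15 16 12 13 13 12 11 10 10 10 10 10 11 14 12  9 10 10 10 10 11 12 13 13
  13 13 11 10 12 10 10]
 [14 16 12 14 13 11 11 10 10 10 10  9 11 15 13  9 10 10 10 10 11 11 12 13
  13 13 11 11 11 11 10]
 [13 16 11 13 10 11 10 10 10 10 10 10 11 14 12  9 10 10 10 10 10 10 10 13
  13 13 11 11 12 11 10]
 [14 15 10 12 10 10 10 10 11 10 10  9 12 16 13 10 10 10 10 10 10 10 11 12
  12 13 11 11 11 10 11]
 [13 16 10 11 11 11 11 10 10 10 10 10 11 16 12 10 10 10 10 11 10 10 10 10
  11 13 13 10 11 11 11]
 [13 15 10 10 10 10 10
[... 4035 characters left out ...]
12  153  153  157
   153   15   14   15   13    7   12    3    0    1    0  154  157  152
   158  154  154]
 [ 154  154   -4   -2    3    6    3    1   -1    5    9  157  153  158
   151    5   11    9   -1   -1   -3    0    0   -2   -1  153  153  153
   156  156  157]
 [ 153  152    1    1    1   -1   -4   -6   -5   -1    0  156  156  154
    -3   -2   -1    0   -4   -2   -2    0   -4    0    1  155  155  157
   156  153  152]
 [ 152  152    1    2   -1    2    0   -2   -4    1   -1  159  156  153
    -2   -2   -3    1    1   -2    0    0    0    2    2  157  157  154
   153  158  154]]
[[611.6 218.6   6. ]
 [635.1 240.1   6. ]
 [589.3 230.3  24. ]
 [560.6 230.1  24. ]
 [573.6 230.2  24. ]]
```

```bash
python3 - <<'E'
from h import *
print(ray('top',[(140.4,190),(128,177.5),(128,200.7),(120.6,188.3),(124,184.9),(124,191.9)],[5,7,7,44,44,44]).round(1))
p,d=snap('top'); X=pts('top',d)
# scoop lines: handle centre per column using depth between; and side walls
hsv=cv2.cvtColor(p,cv2.COLOR_RGB2HSV)
L=[]
for u in range(262,366,4):
    z=X[240:295,u,2]; k=240+np.nonzero((z>48)&(z<75))[0]
    if len(k): a=ray('top',[(u,k.min()-.5),(u,k.max()+.5)],[57,57]); L.append([u,k.min(),k.max(),*a.mean(0)[:2],a[0,0]-a[1,0]])
L=np.array(L); print(L.round(1)); 
print(np.degrees(np.arctan(np.polyfit(L[:,4],L[:,3],1))), np.polyval(np.polyfit(L[:,4],L[:,3],1),-290))
z=X[225:305,245:380,2]; m=(z>25)&(z<80); ys,xs=np.nonzero(m); print(xs.min()+245,xs.max()+245)
for u in (255,258,265,275,285): print(u,[(225+i,int(z[i,u-245])) for i in range(80) if z[i,u-245]>12])
for v in (246,256,280,266,267,268): print(v,[(245+i,int(z[v-225,i])) for i in range(135) if z[v-225,i]>12 and (i<20 or i>110)])
E
```

```text
[[590.5 273.8   5. ]
 [627.9 309.7   7. ]
 [559.6 308.8   7. ]
 [592.7 318.3  44. ]
 [602.3 308.9  44. ]
 [582.3 308.6  44. ]]
[[ 262.   263.   266.   373.2  -77.7   10.9]
 [ 266.   263.   266.   373.   -88.8   10.9]
 [ 270.   263.   267.   371.4  -99.8   13.6]
 [ 274.   263.   267.   371.2 -110.8   13.6]
 [ 278.   264.   267.   369.6 -121.9   10.9]
 [ 282.   264.   267.   369.4 -132.9   10.9]
 [ 286.   264.   267.   369.2 -144.    10.9]
 [ 290.   264.   267.   369.  -155.    10.9]
 [ 294.   264.   267.   368.8 -166.1   10.9]
 [ 298.   264.   268.   367.3 -177.1   13.6]
 [ 302.   264.   268.   367.1 -188.2   13.6]
 [ 306.   265.   268.   365.5 -199.2   10.9]
 [ 310.   265.   268.   365.3 -210.2   10.9]
 [ 314.   265.   268.   365.2 -221.3   10.9]
 [ 318.   265.   268.   365.  -232.3   10.9]
 [ 322.   263.   270.   364.8 -243.4   21.7]
 [ 326.   264.   270.   363.2 -254.4   19. ]
 [ 330.   264.   271.   361.7 -265.4   21.7]
 [ 334.   264.   271.   361.5 -276.4   21.7]
 [ 338.   264.   271.   361.3 -287.5   21.7]
 [ 342.   264.   271.   361.2 -298.5   21.7]
 [ 346.   264.   271.   361.
[... 777 characters left out ...]
 43)]
280 [(252, 43)]
266 [(251, 61), (252, 62), (253, 58), (254, 64), (255, 59), (256, 60), (257, 65), (258, 60), (259, 61), (260, 69), (261, 60), (262, 62), (263, 62), (264, 64), (356, 65), (357, 65), (358, 68), (359, 64), (360, 65), (361, 66), (362, 67), (363, 66), (364, 62), (365, 64), (366, 67), (367, 67), (368, 69)]
267 [(251, 61), (252, 66), (253, 61), (259, 1144), (356, 66), (357, 68), (358, 68), (359, 1144), (360, 62), (361, 66), (362, 65), (363, 65), (364, 67), (365, 66), (366, 69), (367, 68), (368, 66)]
268 [(251, 64), (252, 61), (253, 60), (356, 67), (357, 64), (358, 67), (359, 68), (360, 66), (361, 65), (362, 69), (363, 62), (364, 62), (365, 64), (366, 64), (367, 61), (368, 67)]
```

>>> step_arm([
  {"dx": 0.0142,"dy": 0.0264,"dz": -0.008,"roll": 0.1005,"grip": 0},
  {"dx": 0.0142,"dy": 0.0264,"dz": -0.008,"roll": 0.1005,"grip": 0},
  {"dx": 0.0142,"dy": 0.0264,"dz": -0.008,"roll": 0.1005,"grip": 0},
  {"dx": 0.0142,"dy": 0.0264,"dz": -0.008,"roll": 0.1005,"grip": 0},
  {"dx": 0.0142,"dy": 0.0264,"dz": -0.008,"roll": 0.1005,"grip": 0},
  {"dx": 0.0142,"dy": 0.0264,"dz": -0.008,"roll": 0.1005,"grip": 0},
  {"dx": 0.0142,"dy": 0.0264,"dz": -0.008,"roll": 0.1005,"grip": 0},
  {"dx": 0.0142,"dy": 0.0264,"dz": -0.008,"roll": 0.1005,"grip": 0},
  {"dx": 0.0142,"dy": 0.0264,"dz": -0.008,"roll": 0.1005,"grip": 0},
  {"dx": 0.0142,"dy": 0.0264,"dz": -0.008,"roll": 0.1005,"grip": 0},
  {"dx": 0.0142,"dy": 0.0264,"dz": -0.008,"roll": 0.1005,"grip": 0},
  {"dx": 0.0142,"dy": 0.0264,"dz": -0.008,"roll": 0.1005,"grip": 0},
])

```text
time: 1.15
eef_pos: [363.0, -276.4, 134.9]
eef_rot: [-0.0, 0.724, 0.69, -0.0]
ft_force: [1.1, -0.4, 0.1]
gripper_width: 85.3
finger_force: 0.0
```

>>> step_arm([
  {"dx": -0.001,"dz": -0.025,"roll": -0.004,"grip": 120},
  {"dz": -0.025,"grip": 120},
  {"dz": -0.025,"grip": 120},
  {"dz": -0.02,"grip": 120},
  {"dz": -0.004,"grip": 120},
  {"grip": 120},
])

```text
$.increments[0]: bad value
```

>>> step_arm([
  {"grip": 255},
  {"grip": 255},
  {"grip": 255},
  {"grip": 255},
  {"grip": 255},
  {"grip": 255},
], force=110)

```text
$.increments[0]: bad value
```

>>> step_arm([
  {"dx": -0.001,"dy": 0,"dz": -0.025,"roll": -0.004,"grip": 120},
  {"dx": 0,"dy": 0,"dz": -0.025,"roll": 0,"grip": 120},
  {"dx": 0,"dy": 0,"dz": -0.025,"roll": 0,"grip": 120},
  {"dx": 0,"dy": 0,"dz": -0.02,"roll": 0,"grip": 120},
  {"dx": 0,"dy": 0,"dz": -0.004,"roll": 0,"grip": 120},
  {"dx": 0,"dy": 0,"dz": 0,"roll": 0,"grip": 120},
])

```text
time: 1.65
eef_pos: [360.7, -277.1, 35.1]
eef_rot: [-0.002, 0.727, 0.687, -0.0]
ft_force: [-0.3, 0.7, 0.2]
gripper_width: 45.4
finger_force: 0.0
```

>>> step_arm([
  {"dx": 0.0015,"dy": 0,"dz": 0,"roll": 0,"grip": 120},
  {"dx": 0,"dy": 0,"dz": 0,"roll": 0,"grip": 255},
  {"dx": 0,"dy": 0,"dz": 0,"roll": 0,"grip": 255},
  {"dx": 0,"dy": 0,"dz": 0,"roll": 0,"grip": 255},
  {"dx": 0,"dy": 0,"dz": 0,"roll": 0,"grip": 255},
  {"dx": 0,"dy": 0,"dz": 0,"roll": 0,"grip": 255},
  {"dx": 0,"dy": 0,"dz": 0,"roll": 0,"grip": 255},
], force=110)

```text
time: 2.23
eef_pos: [364.1, -278.6, 37.9]
eef_rot: [0.001, 0.727, 0.687, -0.0]
ft_force: [-1.1, 0.6, 7.8]
gripper_width: 18.1
finger_force: 107.6
```

>>> step_arm([
  {"dx": 0,"dy": 0,"dz": 0.006,"roll": 0,"grip": 255},
  {"dx": 0,"dy": 0,"dz": 0.012,"roll": 0,"grip": 255},
  {"dx": 0,"dy": 0,"dz": 0.014,"roll": 0,"grip": 255},
  {"dx": 0,"dy": 0,"dz": 0.014,"roll": 0,"grip": 255},
  {"dx": 0,"dy": 0,"dz": 0.01,"roll": 0,"grip": 255},
  {"dx": 0,"dy": 0,"dz": 0.004,"roll": 0,"grip": 255},
  {"dx": 0,"dy": 0,"dz": 0,"roll": 0,"grip": 255},
  {"dx": 0,"dy": 0,"dz": 0,"roll": 0,"grip": 255},
])

```text
time: 2.9
eef_pos: [363.0, -277.8, 96.1]
eef_rot: [-0.0, 0.727, 0.687, -0.0]
ft_force: [0.7, -0.6, -3.8]
gripper_width: 18.8
finger_force: 107.6
```

```bash
cat > sc.py <<'E'
from h import *
def scoop(n='side'):
    # height of handle/walls along scoop from depth
    p,d=snap('top'); X=pts('top',d); return p,X
E
python3 - <<'E'
from sc import *
s=env.observe(); print(s['eef_pos'],s['ft_force'],s['wrist_torque'])
p,X=scoop(); save(p,'lift.png')
q,_=snap('side'); save(np.hstack([p[225:305,235:385].repeat(2,0).repeat(2,1), q[140:220,270:350+70].repeat(2,0).repeat(2,1)]),'lift2.png')
e=env.observe()['eef_pos']; 
m=(X[...,2]>50)&(X[...,2]<140)&(X[...,0]>290)&(X[...,0]<450)&(X[...,1]>-250)&(X[...,1]<0); Q=X[m]
for a in range(-240,0,15):
    k=(Q[:,1]>a)&(Q[:,1]<=a+15); c=k&(abs(Q[:,0]-np.median(Q[:,0]))<8); w=k&(abs(Q[:,0]-np.median(Q[:,0]))>40)
    print(a,k.sum(),np.median(Q[c],0).round(1) if c.any() else '', np.round(np.median(Q[w][:,2]),1) if w.any() else '')
E
```

```text
[ 363.0374694  -277.80717913   96.07029155] [ 0.71302909 -0.60891141 -3.75412324] [-0.17259707 -0.0075356  -0.01612524]
-240 36 [ 367.6 -234.5  120.3] 
-225 24 [ 366.9 -218.3  119.3] 
-210 26 [ 368.5 -201.2  119.4] 
-195 30 [ 368.8 -186.9  119.2] 
-180 29 [ 369.2 -172.2  119. ] 98.3
-165 56 [ 369.4 -159.3  118.8] 93.9
-150 56 [ 370.8 -142.5  119.6] 94.3
-135 58 [ 371.9 -126.   118.5] 93.8
-120 53 [ 372.6 -112.5  118.5] 85.5
-105 56 [371.5 -98.2 118.9] 94.3
-90 61 [372.7 -83.8 119.6] 93.3
-75 52 [373.5 -67.  119.1] 93.5
-60 94 [371.6 -52.5 120.1] 97.0
-45 2 [367.7 -44.8 121.6] 
-30 0  
-15 0
```

View pics/lift2.png

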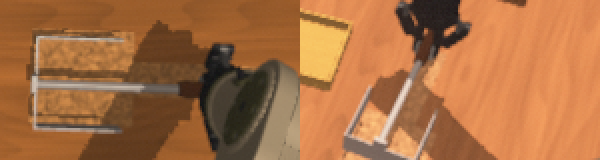

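Both crops show the scoop held level, with the handle top at z≈119 along its whole length, so the underside is about 57 mm up.

>>> step_arm([
  {"dx": 0.012,"dy": 0.011,"dz": 0,"roll": 0,"grip": 255},
  {"dx": 0.0225,"dy": 0.0215,"dz": 0,"roll": 0,"grip": 255},
  {"dx": 0.0225,"dy": 0.0215,"dz": 0,"roll": 0,"grip": 255},
  {"dx": 0.0225,"dy": 0.0215,"dz": 0,"roll": 0,"grip": 255},
  {"dx": 0.0225,"dy": 0.0215,"dz": 0,"roll": 0,"grip": 255},
  {"dx": 0.0225,"dy": 0.0215,"dz": 0,"roll": 0,"grip": 255},
  {"dx": 0.0225,"dy": 0.0215,"dz": 0,"roll": 0,"grip": 255},
  {"dx": 0.0225,"dy": 0.0215,"dz": 0,"roll": 0,"grip": 255},
  {"dx": 0.0225,"dy": 0.0215,"dz": 0,"roll": 0,"grip": 255},
  {"dx": 0.0225,"dy": 0.0215,"dz": 0,"roll": 0,"grip": 255},
  {"dx": 0.011,"dy": 0.011,"dz": 0,"roll": 0,"grip": 255},
  {"dx": 0,"dy": 0,"dz": 0,"roll": 0,"grip": 255},
])

```text
time: 4.0
eef_pos: [590.4, -57.2, 95.1]
eef_rot: [-0.001, 0.725, 0.689, 0.001]
ft_force: [0.1, 0.7, -3.8]
gripper_width: 18.4
finger_force: 108.0
```

```bash
python3 - <<'E'
from sc import *
p,X=scoop(); save(p,'pre.png'); s=env.observe(); e=s['eef_pos']; print(e,s['ft_force'],s['wrist_torque'],s['eef_rot'])
m=(X[...,2]>50)&(X[...,2]<140)&(X[...,0]>e[0]-80)&(X[...,0]<e[0]+90)&(X[...,1]>-20)&(X[...,1]<185); Q=X[m]
mid=e[0]+.052*(Q[:,1]-e[1])
for a in range(-20,185,15):
    k=(Q[:,1]>a)&(Q[:,1]<=a+15); c=k&(abs(Q[:,0]-mid)<9); w=k&(Q[:,0]-mid>40);v=k&(Q[:,0]-mid<-40)
    print(a,k.sum(),np.median(Q[c],0).round(1) if c.any() else '', *[np.median(Q[i],0).round(1) if i.any() else '' for i in (w,v)])
E
```

```text
[589.02552641 -59.68744773  94.93826166] [-0.74474775 -0.40906362 -4.13530485] [-0.2480867   0.09391647  0.00358122] [-1.28673180e-03  7.25294173e-01  6.88437874e-01  2.51357703e-05]
-20 0   
-5 0   
10 19 [592.3  18.1 118.3]  
25 24 [593.5  32.6 118.7]  
40 26 [593.9  47.3 117.8] [653.5  52.3  86.5] 
55 53 [595.4  62.9 117.7] [653.6  61.9  93.2] [535.3  60.3  98.7]
70 52 [595.7  77.9 118. ] [654.7  77.2  87.8] [535.8  79.6  96.6]
85 53 [596.   92.4 118.3] [655.4  92.6  82.8] [537.4  92.8  96.1]
100 50 [598.7 108.  118.6] [655.9 108.1  83.3] [538.8 108.2  93.2]
115 54 [597.8 122.4 119.6] [656.6 122.5  87.4] [538.5 122.6  87.6]
130 55 [598.  137.3 119.5] [657.3 136.8  93.2] [539.4 138.3  91.6]
145 55 [599.7 152.7 118.7] [658.1 153.3  88.8] [539.6 151.7  96.4]
160 213 [599.7 167.5 117.4] [650.8 165.1  86.6] [549.  170.1  89.7]
175 1
```

>>> step_arm([
  {"dx": 0,"dy": 0.012,"dz": 0,"roll": 0,"grip": 255},
  {"dx": 0,"dy": 0.022,"dz": 0,"roll": 0,"grip": 255},
  {"dx": 0,"dy": 0.026,"dz": 0,"roll": 0,"grip": 255},
  {"dx": 0,"dy": 0.026,"dz": 0,"roll": 0,"grip": 255},
  {"dx": 0,"dy": 0.026,"dz": 0,"roll": 0,"grip": 255},
  {"dx": 0,"dy": 0.026,"dz": 0,"roll": 0,"grip": 255},
  {"dx": 0,"dy": 0.022,"dz": 0,"roll": 0,"grip": 255},
  {"dx": 0,"dy": 0.016,"dz": 0,"roll": 0,"grip": 255},
  {"dx": 0,"dy": 0.009,"dz": 0,"roll": 0,"grip": 255},
  {"dx": 0,"dy": 0,"dz": 0,"roll": 0,"grip": 255},
  {"dx": 0,"dy": 0,"dz": 0,"roll": 0,"grip": 255},
])

```text
time: 4.97
eef_pos: [588.5, 121.6, 96.0]
eef_rot: [0.0, 0.727, 0.687, -0.001]
ft_force: [0.5, -0.0, -4.4]
gripper_width: 18.5
finger_force: 108.0
```

```bash
python3 - <<'E'
from sc import *
p,X=scoop(); s=env.observe(); e=s['eef_pos']; print(e,s['ft_force'],s['wrist_torque'],s['qpos'].round(2))
save(cv2.resize(p[120:300,40:240],None,fx=3.3,fy=3.3,interpolation=cv2.INTER_CUBIC),'in.png')
E
```

```text
[588.74357231 120.55395983  95.969528  ] [-0.1043581   0.39157936 -3.23508868] [-0.23441166 -0.03608961  0.0411261 ] [ 0.14  0.49 -0.53  1.59  0.27  1.13 -0.51]
```

View pics/in.png

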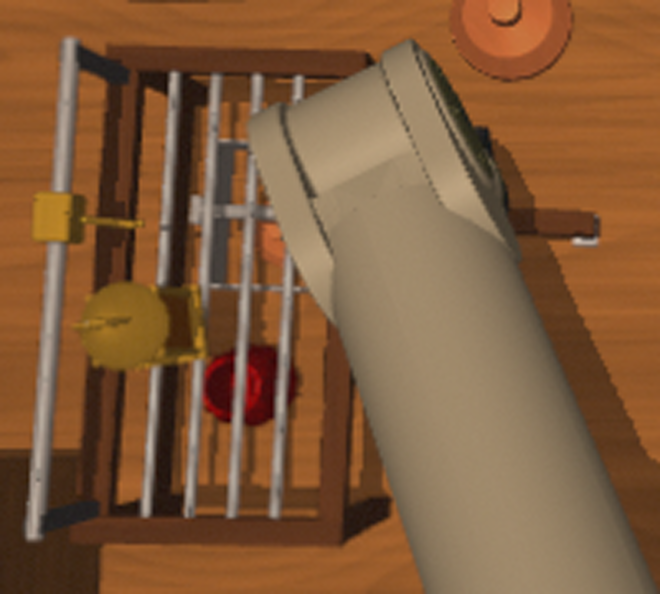

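The plate is visible through the rods at crop (205,210), behind the cap. Side walls show at crop v=142 and 288, and the shade is clear below them.

```bash
python3 - <<'E'
from sc import *
p,X=scoop(); 
print(ray('top',[(98.0,184),(105,163),(101.5,207)],[119,99,99]))
for v in range(170,196,3): print(v,[(u,X[v,u].round().astype(int).tolist()) for u in range(94,112) if 70<X[v,u,2]<130])
E
```

```text
[[597.7909269  352.13335005 119.        ]
 [656.78079859 342.48251124  99.        ]
 [537.98675101 349.4765617   99.        ]]
170 [(105, [638, 344, 94]), (106, [639, 344, 88]), (107, [639, 342, 86]), (108, [641, 342, 78]), (109, [641, 341, 73])]
173 [(105, [630, 343, 96]), (106, [632, 345, 84]), (107, [632, 342, 84]), (108, [633, 343, 74]), (109, [633, 341, 72])]
176 [(105, [622, 344, 93]), (106, [623, 344, 85]), (107, [624, 343, 81]), (108, [624, 343, 75])]
179 [(98, [611, 352, 121]), (99, [611, 350, 119]), (100, [611, 347, 120]), (105, [615, 346, 87]), (106, [615, 345, 82]), (107, [615, 342, 83]), (108, [616, 342, 76])]
182 [(98, [603, 352, 119]), (99, [603, 350, 119]), (100, [603, 347, 118]), (105, [603, 334, 120]), (106, [603, 331, 121]), (107, [602, 328, 122]), (108, [603, 326, 119]), (109, [603, 324, 118]), (110, [603, 321, 118]), (111, [602, 318, 119])]
185 [(98, [595, 352, 119]), (99, [595, 351, 116]), (100, [595, 347, 119]), (104, [595, 338, 115]), (105, [595, 334, 118]), (106, [595, 333, 115]), (107, [595, 329, 118]), (108, [595, 327, 116]), (109, [595, 323, 119]), (110, [595, 322, 116]), (111, [595, 319, 118])]
188 [(104, [590, 348, 88]), (105, [590, 346, 88]), (106, [591, 346, 78]), (107, [591, 344, 77]), (108, [591, 343, 73])]
191 [(104, [581, 346, 93]), (105, [582, 348, 82]), (106, [583, 348, 74]), (107, [583, 345, 75])]
194 [(104, [574, 349, 84]), (105, [574, 348, 80]), (106, [575, 347, 76]), (107, [575, 344, 75])]
```

>>> step_arm([
  {"dx": 0,"dy": 0.005,"dz": 0,"roll": 0,"grip": 255},
  {"dx": 0,"dy": 0.005,"dz": 0,"roll": 0,"grip": 255},
  {"dx": 0,"dy": 0,"dz": 0,"roll": 0,"grip": 255},
  {"dx": 0,"dy": 0,"dz": -0.008,"roll": 0,"grip": 255},
  {"dx": 0,"dy": 0,"dz": -0.014,"roll": 0,"grip": 255},
  {"dx": 0,"dy": 0,"dz": -0.014,"roll": 0,"grip": 255},
  {"dx": 0,"dy": 0,"dz": -0.01,"roll": 0,"grip": 255},
  {"dx": 0,"dy": 0,"dz": -0.006,"roll": 0,"grip": 255},
  {"dx": 0,"dy": 0,"dz": -0.003,"roll": 0,"grip": 255},
  {"dx": 0,"dy": 0,"dz": 0,"roll": 0,"grip": 255},
  {"dx": 0,"dy": 0,"dz": 0,"roll": 0,"grip": 255},
])

```text
time: 5.98
eef_pos: [589.1, 132.8, 41.7]
eef_rot: [0.0, 0.727, 0.687, 0.0]
ft_force: [-0.2, 0.0, -4.4]
gripper_width: 18.6
finger_force: 108.0
```

>>> step_arm([
  {"dx": 0,"dy": 0,"dz": -0.002,"roll": 0,"grip": 255},
  {"dx": 0,"dy": 0,"dz": -0.001,"roll": 0,"grip": 255},
  {"dx": 0,"dy": 0,"dz": 0,"roll": 0,"grip": 255},
])

```text
time: 6.23
eef_pos: [588.9, 132.6, 38.5]
eef_rot: [0.0, 0.727, 0.687, 0.0]
ft_force: [0.4, 0.7, -4.1]
gripper_width: 18.2
finger_force: 108.0
```

>>> step_arm([
  {"dx": 0,"dy": 0,"dz": -0.001,"roll": 0,"grip": 255},
  {"dx": 0,"dy": 0,"dz": -0.0005,"roll": 0,"grip": 255},
  {"dx": 0,"dy": 0,"dz": 0,"roll": 0,"grip": 255},
  {"dx": 0,"dy": 0,"dz": 0,"roll": 0,"grip": 255},
])

```text
time: 6.57
eef_pos: [589.1, 132.7, 38.0]
eef_rot: [0.0, 0.727, 0.687, 0.0]
ft_force: [-3.7, -1.3, 4.9]
gripper_width: 18.2
finger_force: 109.3
```

>>> step_arm([
  {"dx": 0,"dy": -0.003,"dz": 0.0005,"roll": 0,"grip": 255},
  {"dx": 0,"dy": -0.006,"dz": 0,"roll": 0,"grip": 255},
  {"dx": -0.0005,"dy": -0.01,"dz": 0,"roll": 0,"grip": 255},
  {"dx": -0.0005,"dy": -0.01,"dz": 0,"roll": 0,"grip": 255},
  {"dx": -0.0005,"dy": -0.01,"dz": 0,"roll": 0,"grip": 255},
  {"dx": -0.0005,"dy": -0.01,"dz": 0,"roll": 0,"grip": 255},
  {"dx": -0.0005,"dy": -0.01,"dz": 0,"roll": 0,"grip": 255},
  {"dx": -0.0005,"dy": -0.01,"dz": 0,"roll": 0,"grip": 255},
  {"dx": -0.0005,"dy": -0.01,"dz": 0,"roll": 0,"grip": 255},
  {"dx": -0.0005,"dy": -0.01,"dz": 0,"roll": 0,"grip": 255},
  {"dx": -0.0005,"dy": -0.01,"dz": 0,"roll": 0,"grip": 255},
  {"dx": -0.0005,"dy": -0.01,"dz": 0,"roll": 0,"grip": 255},
])

```text
time: 7.57
eef_pos: [584.2, 23.1, 38.0]
eef_rot: [0.0, 0.727, 0.687, 0.001]
ft_force: [-0.2, 4.1, 5.5]
gripper_width: 18.2
finger_force: 109.1
```

>>> step_arm([
  {"dx": -0.0005,"dy": -0.01,"dz": 0,"roll": 0,"grip": 255},
  {"dx": -0.0005,"dy": -0.01,"dz": 0,"roll": 0,"grip": 255},
  {"dx": -0.0005,"dy": -0.01,"dz": 0,"roll": 0,"grip": 255},
  {"dx": -0.0005,"dy": -0.01,"dz": 0,"roll": 0,"grip": 255},
  {"dx": -0.0005,"dy": -0.01,"dz": 0,"roll": 0,"grip": 255},
  {"dx": -0.0005,"dy": -0.01,"dz": 0,"roll": 0,"grip": 255},
  {"dx": -0.0005,"dy": -0.01,"dz": 0,"roll": 0,"grip": 255},
  {"dx": -0.0005,"dy": -0.01,"dz": 0,"roll": 0,"grip": 255},
  {"dx": -0.0005,"dy": -0.01,"dz": 0,"roll": 0,"grip": 255},
  {"dx": -0.0005,"dy": -0.008,"dz": 0,"roll": 0,"grip": 255},
  {"dx": 0,"dy": -0.005,"dz": 0,"roll": 0,"grip": 255},
  {"dx": 0,"dy": -0.002,"dz": 0,"roll": 0,"grip": 255},
])

```text
time: 8.57
eef_pos: [579.0, -82.8, 37.9]
eef_rot: [0.0, 0.727, 0.687, 0.0]
ft_force: [0.3, 7.0, 5.7]
gripper_width: 18.2
finger_force: 109.4
```

```bash
python3 - <<'E'
from sc import *
p,X=scoop(); q,_=snap('side'); s=env.observe(); print(s['eef_pos'],s['ft_force'])
a=cv2.resize(p[130:260,130:300],(400,306),interpolation=cv2.INTER_CUBIC); b=cv2.resize(q[140:270,200:370],(400,306),interpolation=cv2.INTER_CUBIC)
save(np.hstack([a,b]),'out.png')
E
```

```text
[578.9722135  -82.90036413  37.95688252] [-0.22558742  2.54292002  6.42561662]
```

View pics/out.png

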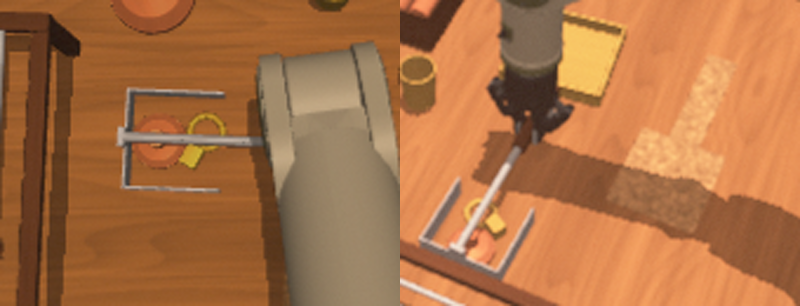

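Both parts are out and inside the head: the cap at crop (158,140) against the plate, the loop beside it at (200,140).

>>> step_arm([
  {"dx": 0,"dy": 0.003,"dz": 0,"roll": 0,"grip": 255},
  {"dx": 0,"dy": 0,"dz": 0,"roll": 0,"grip": 255},
  {"dx": 0,"dy": 0,"dz": 0.006,"roll": 0,"grip": 255},
  {"dx": 0,"dy": 0,"dz": 0.012,"roll": 0,"grip": 255},
  {"dx": 0,"dy": 0,"dz": 0.018,"roll": 0,"grip": 255},
  {"dx": 0,"dy": 0,"dz": 0.018,"roll": 0,"grip": 255},
  {"dx": 0,"dy": 0,"dz": 0.01,"roll": 0,"grip": 255},
  {"dx": 0,"dy": 0,"dz": 0.003,"roll": 0,"grip": 255},
])

```text
time: 9.33
eef_pos: [579.6, -79.0, 106.6]
eef_rot: [0.001, 0.727, 0.687, 0.001]
ft_force: [0.5, -0.2, -2.1]
gripper_width: 18.5
finger_force: 108.1
```

>>> step_arm([
  {"dx": -0.0108,"dy": -0.0099,"dz": 0,"roll": 0,"grip": 255},
  {"dx": -0.0216,"dy": -0.0198,"dz": 0,"roll": 0,"grip": 255},
  {"dx": -0.0216,"dy": -0.0198,"dz": 0,"roll": 0,"grip": 255},
  {"dx": -0.0216,"dy": -0.0198,"dz": 0,"roll": 0,"grip": 255},
  {"dx": -0.0216,"dy": -0.0198,"dz": 0,"roll": 0,"grip": 255},
  {"dx": -0.0216,"dy": -0.0198,"dz": 0,"roll": 0,"grip": 255},
  {"dx": -0.0216,"dy": -0.0198,"dz": 0,"roll": 0,"grip": 255},
  {"dx": -0.0216,"dy": -0.0198,"dz": 0,"roll": 0,"grip": 255},
  {"dx": -0.0216,"dy": -0.0198,"dz": 0,"roll": 0,"grip": 255},
  {"dx": -0.0216,"dy": -0.0198,"dz": 0,"roll": 0,"grip": 255},
  {"dx": -0.0108,"dy": -0.0099,"dz": 0,"roll": 0,"grip": 255},
  {"dx": 0,"dy": 0,"dz": 0,"roll": 0,"grip": 255},
])

```text
time: 10.33
eef_pos: [358.8, -279.3, 103.5]
eef_rot: [-0.001, 0.729, 0.685, -0.001]
ft_force: [0.5, -0.1, -3.6]
gripper_width: 18.8
finger_force: 108.1
```

```bash
python3 - <<'E'
from sc import *
E=[]
for i in range(4):
    p,X=scoop(); E.append(env.observe()['eef_pos'])
print(np.round(E,1)); s=env.observe(); print(s['eef_rot'],s['ft_force'])
m=(X[...,2]>100)&(X[...,2]<140)&(X[...,0]>290)&(X[...,0]<450)&(X[...,1]>-230)&(X[...,1]<0); Q=X[m]
k=abs(Q[:,0]-np.median(Q[:,0]))<9
f=np.polyfit(Q[k][:,1],Q[k][:,0],1); print(np.degrees(np.arctan(f[0])),[np.polyval(f,y).round(1) for y in (-234,-126,-67)],Q[:,1].max(),np.percentile(Q[k][:,1],99.5), np.median(Q[k][:,2]))
g=np.polyfit(Q[k][:,1],Q[k][:,2],1); print('tilt',np.degrees(np.arctan(g[0])))
O=np.load('top0.npy'); Q=O[(O[...,2]>48)&(O[...,2]<75)&(O[...,0]>340)&(O[...,0]<400)&(O[...,1]>-230)&(O[...,1]<0)]
k=abs(Q[:,0]-np.median(Q[:,0]))<9; f=np.polyfit(Q[k][:,1],Q[k][:,0],1); print('orig',np.degrees(np.arctan(f[0])),[np.polyval(f,y).round(1) for y in (-234,-126,-67)],np.percentile(Q[k][:,1],99.5))
E
```

```text
[[ 360.7 -277.6  103.7]
 [ 362.1 -276.5  103.9]
 [ 362.9 -275.8  104. ]
 [ 363.3 -275.5  104.1]]
[-2.52408831e-04  7.26165509e-01  6.87519851e-01  2.09998743e-04] [ 0.00778844  1.63479787 -3.7302862 ]
2.239591667930227 [np.float64(366.7), np.float64(370.9), np.float64(373.2)] -44.739774644890204 -44.81724410801899 127.34799932296447
tilt -0.016597141233859705
orig 2.7466359349983374 [np.float64(365.2), np.float64(370.4), np.float64(373.2)] -47.248089346175185
```

>>> step_arm([
  {"dx": -0.0005,"dy": -0.0023,"dz": -0.008,"roll": 0,"grip": 255},
  {"dx": 0,"dy": 0,"dz": -0.015,"roll": 0,"grip": 255},
  {"dx": 0,"dy": 0,"dz": -0.015,"roll": 0,"grip": 255},
  {"dx": 0,"dy": 0,"dz": -0.013,"roll": 0,"grip": 255},
  {"dx": 0,"dy": 0,"dz": -0.009,"roll": 0,"grip": 255},
  {"dx": 0,"dy": 0,"dz": -0.003,"roll": 0,"grip": 255},
  {"dx": 0,"dy": 0,"dz": 0,"roll": 0,"grip": 255},
  {"dx": 0,"dy": 0,"dz": 0,"roll": 0,"grip": 255},
  {"dx": 0,"dy": 0,"dz": 0,"roll": 0,"grip": 255},
])

```text
time: 11.28
eef_pos: [362.9, -278.9, 42.0]
eef_rot: [0.001, 0.727, 0.687, 0.0]
ft_force: [1.2, -0.1, -4.4]
gripper_width: 18.5
finger_force: 108.0
```

>>> step_arm([
  {"dx": 0,"dy": 0.0005,"dz": -0.002,"roll": 0,"grip": 255},
  {"dx": 0,"dy": 0,"dz": -0.001,"roll": 0,"grip": 255},
  {"dx": 0,"dy": 0,"dz": 0,"roll": 0,"grip": 255},
  {"dx": 0,"dy": 0,"dz": 0,"roll": 0,"grip": 255},
])

```text
time: 11.62
eef_pos: [362.3, -278.2, 38.4]
eef_rot: [0.0, 0.727, 0.687, 0.0]
ft_force: [0.8, 0.6, -3.9]
gripper_width: 18.3
finger_force: 108.1
```

>>> step_arm([
  {"dx": 0,"dy": 0,"dz": -0.001,"roll": 0,"grip": 255},
  {"dx": 0,"dy": 0,"dz": 0,"roll": 0,"grip": 255},
  {"dx": 0,"dy": 0,"dz": 0,"roll": 0,"grip": 255},
])

```text
time: 11.87
eef_pos: [362.4, -278.3, 37.9]
eef_rot: [0.0, 0.727, 0.687, -0.0]
ft_force: [-2.8, 1.9, 6.7]
gripper_width: 18.2
finger_force: 109.2
```

>>> step_arm([
  {"dx": 0,"dy": 0,"dz": 0,"roll": 0,"grip": 100},
  {"dx": 0,"dy": 0,"dz": 0,"roll": 0,"grip": 100},
  {"dx": 0,"dy": 0,"dz": 0,"roll": 0,"grip": 100},
  {"dx": 0,"dy": 0,"dz": 0,"roll": 0,"grip": 100},
  {"dx": 0,"dy": 0,"dz": 0.02,"roll": 0,"grip": 100},
  {"dx": 0,"dy": 0,"dz": 0.03,"roll": 0,"grip": 100},
  {"dx": 0,"dy": 0,"dz": 0.03,"roll": 0,"grip": 100},
  {"dx": 0,"dy": -0.02,"dz": 0.03,"roll": 0,"grip": 100},
  {"dx": 0,"dy": -0.02,"dz": 0.02,"roll": 0,"grip": 100},
  {"dx": 0,"dy": 0,"dz": 0,"roll": 0,"grip": 0},
])

```text
time: 12.7
eef_pos: [363.5, -323.4, 172.1]
eef_rot: [0.004, 0.728, 0.686, -0.0]
ft_force: [-0.0, -0.1, 0.4]
gripper_width: 62.3
finger_force: 0.0
```

```bash
cat >> sc.py <<'E'
def line(O):
    Q=O[(O[...,2]>48)&(O[...,2]<75)&(O[...,0]>340)&(O[...,0]<400)&(O[...,1]>-230)&(O[...,1]<0)]
    k=abs(Q[:,0]-np.median(Q[:,0]))<9; f=np.polyfit(Q[k][:,1],Q[k][:,0],1); return np.degrees(np.arctan(f[0])),[np.polyval(f,y).round(1) for y in (-234,-126,-67)],np.percentile(Q[k][:,1],99.5)
E
python3 - <<'E'
from sc import *
p,X=scoop(); np.save('X1.npy',X); np.save('p1.npy',p); print('orig',line(np.load('top0.npy')),'now',line(X)); print(env.observe()['eef_pos'])
old=np.load('top0p.npy'); d=cv2.absdiff(p,old)[235:300,240:345].max(2); print('diff px',(d>60).sum())
hsv=cv2.cvtColor(p,cv2.COLOR_RGB2HSV); H,S=hsv[...,0].astype(int),hsv[...,1].astype(int)
# whole region in the open
R=np.zeros(H.shape,bool); R[150:225,160:260]=1; z=X[...,2]
cm=R&(H<12)&(z>3)&(z<60); lm=R&(H>16)&(H<30)&(S>120)&(X[...,1]>-180)
n,l,st,c=cv2.connectedComponentsWithStats(cm.astype(np.uint8)); print('cap',st[1:].tolist(),c[1:].round(1).tolist())
n,l,st,c=cv2.connectedComponentsWithStats(lm.astype(np.uint8),connectivity=8); print('loop',st[1:].tolist(),c[1:].round(1).tolist())
b=X[cm&(z>36)&(z<55)]; print('boss',len(b),np.median(b,0),b.min(0),b.max(0))
b=lm&(z>17)&(z<32); Q=X[b]; r=cv2.minAreaRect(Q[:,:2].astype(np.float32)); print('block',r,len(Q),Q.mean(0))
Q=X[lm&(z<14)]; r=cv2.minEnclosingCircle(Q[:,:2].astype(np.float32)); print('ring',r)
save(np.hstack([cv2.resize(p[150:240,160:260],(400,360),interpolation=cv2.INTER_CUBIC),cv2.resize(p[230:300,240:340],(400,360),interpolation=cv2.INTER_CUBIC)]),'parts.png')
E
```

```text
orig (np.float64(2.7466359349983374), [np.float64(365.2), np.float64(370.4), np.float64(373.2)], np.float64(-47.248089346175185)) now (np.float64(2.6945575343444177), [np.float64(365.3), np.float64(370.4), np.float64(373.2)], np.float64(-47.23651653351674))
[ 362.95813635 -320.86420433  169.51437071]
diff px 264
cap [[160, 150, 4, 4, 11], [186, 178, 24, 24, 373]] [[161.1, 151.4], [197.5, 189.4]]
loop [[206, 178, 20, 24, 195]] [[215.2, 189.5]]
boss 4 [587.39522882 115.847396    42.09976117] [579.19895417 109.641413    36.11935775] [700.8467224  207.73278758  45.29504878]
block ((568.8887939453125, 65.56851196289062), (20.52718734741211, 27.38402557373047), 61.13805389404297) 72 [568.90580375  65.39901108  23.39669534]
ring ((590.4258422851562, 57.11489486694336), 37.04055404663086)
```

View pics/parts.png

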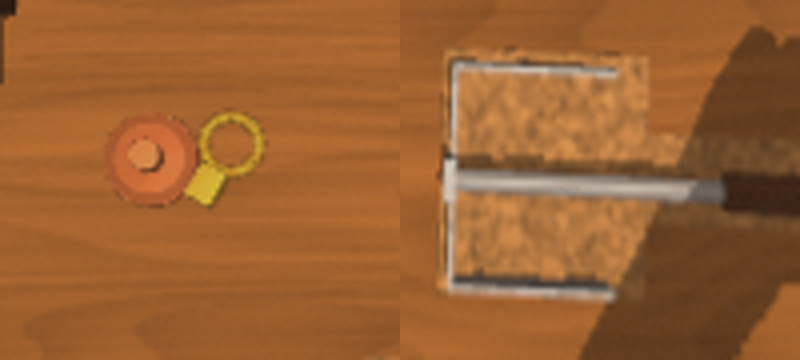

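The right half shows the scoop back on its pad in its old place. On the left, the cap stands dome up at (197.5,189.5) and the loop touches it, ring at (218,186) and block at (211,196).

```bash
python3 - <<'E'
from sc import *
p=np.load('p1.npy');X=np.load('X1.npy')
r=ray('top',[(197.6,189.7),(196.2,188.5),(218,186.2),(211.3,196.2)],[6,44,8,24]); print(r.round(1))
v=r[3]-r[2]; print('loop axis',np.degrees(np.arctan2(v[1],v[0])),np.hypot(*v[:2]))
# tray corners
hsv=cv2.cvtColor(p,cv2.COLOR_RGB2HSV); H,S=hsv[...,0].astype(int),hsv[...,1].astype(int)
m=np.zeros(H.shape,np.uint8); m[145:225,295:370]=1; m=((m>0)&(H>19)&(H<32)&(S>120)).astype(np.uint8)
c=max(cv2.findContours(m,0,1)[0],key=cv2.contourArea); b=cv2.boxPoints(cv2.minAreaRect(c)); print(b); q=ray('top',b,[28]*4); print(q[:,:2].round(1),q.mean(0))
E
```

```text
[[588.4 106.4   6. ]
 [588.5 105.1  44. ]
 [597.5  46.2   8. ]
 [567.2  64.4  24. ]]
loop axis 148.98946717860449 35.395298060505596
[[300.87195 157.15506]
 [351.88544 152.29663]
 [357.35962 209.7753 ]
 [306.34613 214.63373]]
[[ 676.6 -197.9]
 [ 688.3 -347.3]
 [ 520.4 -356.1]
 [ 509.  -208.8]] [ 598.5907787  -277.52886222   28.        ]
```

>>> step_arm([
  {"dx": 0.009,"dy": 0.016,"dz": 0,"roll": 0,"grip": 0},
  {"dx": 0.0175,"dy": 0.033,"dz": 0,"roll": 0,"grip": 0},
  {"dx": 0.0175,"dy": 0.033,"dz": 0,"roll": 0,"grip": 0},
  {"dx": 0.0175,"dy": 0.033,"dz": -0.005,"roll": 0,"grip": 0},
  {"dx": 0.0175,"dy": 0.033,"dz": -0.005,"roll": 0,"grip": 0},
  {"dx": 0.0175,"dy": 0.033,"dz": -0.005,"roll": 0,"grip": 0},
  {"dx": 0.0175,"dy": 0.033,"dz": -0.005,"roll": 0,"grip": 0},
  {"dx": 0.0175,"dy": 0.033,"dz": -0.005,"roll": 0,"grip": 0},
  {"dx": 0.0175,"dy": 0.033,"dz": -0.005,"roll": 0,"grip": 0},
  {"dx": 0.0175,"dy": 0.033,"dz": -0.005,"roll": 0,"grip": 0},
  {"dx": 0.0175,"dy": 0.033,"dz": -0.005,"roll": 0,"grip": 0},
  {"dx": 0.0175,"dy": 0.033,"dz": -0.005,"roll": 0,"grip": 0},
])

```text
time: 13.75
eef_pos: [563.1, 63.3, 120.7]
eef_rot: [-0.001, 0.726, 0.687, -0.001]
ft_force: [1.0, -0.7, 0.8]
gripper_width: 85.4
finger_force: 0.0
```

>>> step_arm([
  {"dx": 0.0175,"dy": 0.033,"dz": 0,"roll": 0,"grip": 60},
  {"dx": 0.01,"dy": 0.017,"dz": 0,"roll": 0,"grip": 60},
  {"dx": 0,"dy": 0,"dz": 0,"roll": 0,"grip": 60},
  {"dx": 0,"dy": 0,"dz": 0,"roll": 0,"grip": 60},
  {"dx": 0,"dy": 0,"dz": 0,"roll": 0,"grip": 60},
  {"dx": 0,"dy": 0,"dz": 0,"roll": 0,"grip": 60},
])

```text
time: 14.25
eef_pos: [590.6, 109.3, 121.6]
eef_rot: [-0.0, 0.727, 0.686, -0.001]
ft_force: [0.8, 0.8, 1.3]
gripper_width: 65.4
finger_force: 0.0
```

>>> step_arm([
  {"dx": -0.002,"dy": -0.0037,"dz": -0.02,"roll": 0,"grip": 60},
  {"dx": 0,"dy": 0,"dz": -0.025,"roll": 0,"grip": 60},
  {"dx": 0,"dy": 0,"dz": -0.025,"roll": 0,"grip": 60},
  {"dx": 0,"dy": 0,"dz": -0.018,"roll": 0,"grip": 60},
  {"dx": 0,"dy": 0,"dz": -0.01,"roll": 0,"grip": 60},
  {"dx": 0,"dy": 0,"dz": 0,"roll": 0,"grip": 60},
  {"dx": 0,"dy": 0,"dz": 0,"roll": 0,"grip": 60},
  {"dx": 0,"dy": 0,"dz": 0,"roll": 0,"grip": 60},
])

```text
time: 14.92
eef_pos: [590.2, 107.0, 25.8]
eef_rot: [0.001, 0.727, 0.687, 0.001]
ft_force: [-0.3, -1.5, 0.9]
gripper_width: 65.1
finger_force: 0.0
```

>>> step_arm([
  {"dx": -0.0015,"dy": -0.0012,"dz": -0.002,"roll": 0,"grip": 60},
  {"dx": 0,"dy": 0,"dz": 0,"roll": 0,"grip": 255},
  {"dx": 0,"dy": 0,"dz": 0,"roll": 0,"grip": 255},
  {"dx": 0,"dy": 0,"dz": 0,"roll": 0,"grip": 255},
  {"dx": 0,"dy": 0,"dz": 0,"roll": 0,"grip": 255},
  {"dx": 0,"dy": 0,"dz": 0,"roll": 0,"grip": 255},
  {"dx": 0,"dy": 0,"dz": 0,"roll": 0,"grip": 255},
], force=60)

```text
time: 15.5
eef_pos: [588.2, 106.1, 23.0]
eef_rot: [0.0, 0.727, 0.687, 0.0]
ft_force: [-1.6, -0.6, 5.2]
gripper_width: 20.0
finger_force: 59.1
```

>>> step_arm([
  {"dx": 0,"dy": 0,"dz": 0.006,"roll": 0,"grip": 255},
  {"dx": 0,"dy": 0,"dz": 0.015,"roll": 0,"grip": 255},
  {"dx": 0,"dy": 0,"dz": 0.025,"roll": 0,"grip": 255},
  {"dx": 0,"dy": 0,"dz": 0.025,"roll": 0,"grip": 255},
  {"dx": 0,"dy": 0,"dz": 0.014,"roll": 0,"grip": 255},
  {"dx": 0,"dy": 0,"dz": 0,"roll": 0,"grip": 255},
])

```text
time: 16.0
eef_pos: [589.6, 106.7, 111.0]
eef_rot: [0.001, 0.727, 0.687, 0.002]
ft_force: [0.5, -0.2, -1.5]
gripper_width: 20.1
finger_force: 58.9
```

>>> step_arm([
  {"dx": 0.003,"dy": -0.02,"dz": 0,"roll": 0,"grip": 255},
  {"dx": 0.005,"dy": -0.036,"dz": 0,"roll": 0,"grip": 255},
  {"dx": 0.005,"dy": -0.036,"dz": 0,"roll": 0,"grip": 255},
  {"dx": 0.005,"dy": -0.036,"dz": 0,"roll": 0,"grip": 255},
  {"dx": 0.005,"dy": -0.036,"dz": 0,"roll": 0,"grip": 255},
  {"dx": 0.005,"dy": -0.036,"dz": 0,"roll": 0,"grip": 255},
  {"dx": 0.005,"dy": -0.036,"dz": 0,"roll": 0,"grip": 255},
  {"dx": 0.005,"dy": -0.036,"dz": 0,"roll": 0,"grip": 255},
  {"dx": 0.005,"dy": -0.036,"dz": 0,"roll": 0,"grip": 255},
  {"dx": 0.005,"dy": -0.036,"dz": 0,"roll": 0,"grip": 255},
  {"dx": 0.002,"dy": -0.025,"dz": 0,"roll": 0,"grip": 255},
  {"dx": 0,"dy": -0.012,"dz": 0,"roll": 0,"grip": 255},
])

```text
time: 17.0
eef_pos: [635.9, -280.9, 105.0]
eef_rot: [-0.0, 0.729, 0.685, -0.002]
ft_force: [-0.9, -1.8, -1.8]
gripper_width: 20.2
finger_force: 58.9
```

>>> step_arm([
  {"dx": 0,"dy": 0,"dz": 0,"roll": 0,"grip": 255},
  {"dx": 0,"dy": 0,"dz": 0,"roll": 0,"grip": 255},
  {"dx": 0,"dy": 0,"dz": 0,"roll": 0,"grip": 255},
  {"dx": 0,"dy": 0,"dz": 0,"roll": 0,"grip": 255},
])

```text
time: 17.33
eef_pos: [638.2, -272.1, 107.2]
eef_rot: [-0.001, 0.725, 0.688, 0.0]
ft_force: [0.8, -0.6, -1.3]
gripper_width: 20.2
finger_force: 58.9
```

>>> step_arm([
  {"dx": 0,"dy": -0.003,"dz": -0.01,"roll": 0,"grip": 255},
  {"dx": 0,"dy": 0,"dz": -0.02,"roll": 0,"grip": 255},
  {"dx": 0,"dy": 0,"dz": -0.02,"roll": 0,"grip": 255},
  {"dx": 0,"dy": 0,"dz": -0.015,"roll": 0,"grip": 255},
  {"dx": 0,"dy": 0,"dz": -0.008,"roll": 0,"grip": 255},
  {"dx": 0,"dy": 0,"dz": 0,"roll": 0,"grip": 255},
  {"dx": 0,"dy": 0,"dz": 0,"roll": 0,"grip": 255},
  {"dx": 0,"dy": 0,"dz": 0,"roll": 0,"grip": 255},
])

```text
time: 18.0
eef_pos: [638.6, -278.0, 35.5]
eef_rot: [0.001, 0.727, 0.687, 0.0]
ft_force: [0.4, -0.1, -0.9]
gripper_width: 20.3
finger_force: 58.9
```

>>> step_arm([
  {"dx": 0,"dy": 0.001,"dz": -0.003,"roll": 0,"grip": 255},
  {"dx": 0,"dy": 0,"dz": -0.001,"roll": 0,"grip": 255},
  {"dx": 0,"dy": 0,"dz": -0.001,"roll": 0,"grip": 255},
  {"dx": 0,"dy": 0,"dz": 0,"roll": 0,"grip": 255},
  {"dx": 0,"dy": 0,"dz": 0,"roll": 0,"grip": 255},
])

```text
time: 18.42
eef_pos: [637.7, -277.1, 29.4]
eef_rot: [-0.0, 0.727, 0.687, -0.0]
ft_force: [0.2, -0.2, -1.6]
gripper_width: 20.3
finger_force: 58.9
```

>>> step_arm([
  {"dx": 0,"dy": 0,"dz": -0.001,"roll": 0,"grip": 255},
  {"dx": 0,"dy": 0,"dz": 0,"roll": 0,"grip": 255},
  {"dx": 0,"dy": 0,"dz": 0,"roll": 0,"grip": 255},
])

```text
time: 18.67
eef_pos: [637.9, -277.2, 29.0]
eef_rot: [0.0, 0.727, 0.687, 0.0]
ft_force: [-2.9, 0.8, 5.6]
gripper_width: 20.2
finger_force: 59.5
```

>>> step_arm([
  {"dx": 0,"dy": 0,"dz": 0,"roll": 0,"grip": 130},
  {"dx": 0,"dy": 0,"dz": 0,"roll": 0,"grip": 130},
  {"dx": 0,"dy": 0,"dz": 0,"roll": 0,"grip": 130},
  {"dx": 0,"dy": 0,"dz": 0.015,"roll": 0,"grip": 130},
  {"dx": 0,"dy": 0,"dz": 0.025,"roll": 0,"grip": 130},
  {"dx": 0,"dy": 0,"dz": 0.03,"roll": 0,"grip": 130},
  {"dx": 0,"dy": 0,"dz": 0.02,"roll": 0,"grip": 130},
])

```text
time: 19.25
eef_pos: [638.7, -277.1, 122.2]
eef_rot: [0.001, 0.727, 0.687, 0.001]
ft_force: [-0.2, -0.9, 0.8]
gripper_width: 41.5
finger_force: 0.0
```

```bash
python3 - <<'E'
from sc import *
p,X=scoop(); z=X[...,2]
hsv=cv2.cvtColor(p,cv2.COLOR_RGB2HSV); H,S=hsv[...,0].astype(int),hsv[...,1].astype(int)
R=np.zeros(H.shape,bool); R[160:225,160:260]=1
lm=R&(H>16)&(H<30)&(S>120)&(X[...,1]>-180)
b=lm&(z>16)&(z<32); Q=X[b]; print('block',cv2.minAreaRect(Q[:,:2].astype(np.float32)),len(Q),Q.mean(0))
u=np.argwhere(b)[:,::-1]; print(u.mean(0)); bc=ray('top',[u.mean(0)],[22])[0]
# ring via pixels beyond block
m=lm&~b; Y=X[m]; Y=Y[np.hypot(Y[:,0]-bc[0],Y[:,1]-bc[1])>22]
A=np.c_[2*Y[:,:2],np.ones(len(Y))]; s=np.linalg.lstsq(A,(Y[:,:2]**2).sum(1),rcond=None)[0]; print('ring',s[:2],'r',np.sqrt(s[2]+s[0]**2+s[1]**2)); v=bc[:2]-s[:2]; print(bc,np.hypot(*v),np.degrees(np.arctan2(v[1],v[0])))
print(env.observe()['eef_pos'])
E
```

```text
block ((578.7199096679688, 61.15907669067383), (23.390762329101562, 51.16819381713867), 74.91387176513672) 74 [568.23953242  63.82310508  23.1868729 ]
[211.52702703 195.86486486]
ring [598.82787509  47.65943661] r 20.978894733847245
[568.32025284  63.94713564  22.        ] 34.58329300745132 151.90270986544544
[ 640.68116878 -277.64151786  126.81895934]
```

>>> step_arm([
  {"dx": -0.006,"dy": 0.0285,"dz": 0,"roll": 0.0935,"grip": 90},
  {"dx": -0.006,"dy": 0.0285,"dz": 0,"roll": 0.0935,"grip": 90},
  {"dx": -0.006,"dy": 0.0285,"dz": 0,"roll": 0.0935,"grip": 90},
  {"dx": -0.006,"dy": 0.0285,"dz": 0,"roll": 0.0935,"grip": 90},
  {"dx": -0.006,"dy": 0.0285,"dz": 0,"roll": 0.0935,"grip": 90},
  {"dx": -0.006,"dy": 0.0285,"dz": 0,"roll": 0.0935,"grip": 90},
  {"dx": -0.006,"dy": 0.0285,"dz": 0,"roll": 0.0935,"grip": 90},
  {"dx": -0.006,"dy": 0.0285,"dz": 0,"roll": 0.0935,"grip": 90},
  {"dx": -0.006,"dy": 0.0285,"dz": 0,"roll": 0.0935,"grip": 90},
  {"dx": -0.006,"dy": 0.0285,"dz": 0,"roll": 0.0935,"grip": 90},
  {"dx": -0.006,"dy": 0.0285,"dz": 0,"roll": 0.0935,"grip": 90},
  {"dx": -0.006,"dy": 0.0285,"dz": 0,"roll": 0.0935,"grip": 90},
])

```text
time: 20.3
eef_pos: [565.6, 66.2, 119.4]
eef_rot: [0.001, 0.248, 0.969, -0.0]
ft_force: [0.6, -0.7, -0.0]
gripper_width: 55.3
finger_force: 0.0
```

>>> step_arm([
  {"dx": 0,"dy": 0,"dz": -0.02,"roll": 0,"grip": 90},
  {"dx": 0,"dy": 0,"dz": -0.02,"roll": 0,"grip": 90},
  {"dx": 0,"dy": 0,"dz": -0.02,"roll": 0,"grip": 90},
  {"dx": 0,"dy": 0,"dz": 0,"roll": 0,"grip": 90},
  {"dx": 0,"dy": 0,"dz": 0,"roll": 0,"grip": 90},
  {"dx": 0,"dy": 0,"dz": 0,"roll": 0,"grip": 90},
  {"dx": 0,"dy": 0,"dz": 0,"roll": 0,"grip": 90},
])

```text
time: 20.88
eef_pos: [566.8, 65.2, 60.0]
eef_rot: [0.001, 0.25, 0.968, 0.0]
ft_force: [0.6, 0.5, 0.1]
gripper_width: 55.2
finger_force: 0.0
```

>>> step_arm([
  {"dx": 0.0012,"dy": -0.0008,"dz": -0.018,"roll": 0,"grip": 90},
  {"dx": 0,"dy": 0,"dz": -0.018,"roll": 0,"grip": 90},
  {"dx": 0,"dy": 0,"dz": -0.012,"roll": 0,"grip": 90},
  {"dx": 0,"dy": 0,"dz": -0.004,"roll": 0,"grip": 90},
  {"dx": 0,"dy": 0,"dz": 0,"roll": 0,"grip": 90},
  {"dx": 0,"dy": 0,"dz": 0,"roll": 0,"grip": 90},
  {"dx": 0,"dy": 0,"dz": 0,"roll": 0,"grip": 90},
  {"dx": 0,"dy": 0,"dz": 0,"roll": 0,"grip": 90},
])

```text
time: 21.55
eef_pos: [567.7, 64.4, 7.3]
eef_rot: [0.001, 0.25, 0.968, 0.0]
ft_force: [0.5, -0.3, -0.1]
gripper_width: 55.2
finger_force: 0.0
```

>>> step_arm([
  {"dx": 0,"dy": 0,"dz": -0.0025,"roll": 0,"grip": 90},
  {"dx": 0,"dy": 0,"dz": 0,"roll": 0,"grip": 90},
  {"dx": 0,"dy": 0,"dz": 0,"roll": 0,"grip": 255},
  {"dx": 0,"dy": 0,"dz": 0,"roll": 0,"grip": 255},
  {"dx": 0,"dy": 0,"dz": 0,"roll": 0,"grip": 255},
  {"dx": 0,"dy": 0,"dz": 0,"roll": 0,"grip": 255},
  {"dx": 0,"dy": 0,"dz": 0,"roll": 0,"grip": 255},
  {"dx": 0,"dy": 0,"dz": 0,"roll": 0,"grip": 255},
], force=60)

```text
time: 22.22
eef_pos: [567.2, 64.3, 4.1]
eef_rot: [0.0, 0.25, 0.968, 0.0]
ft_force: [-0.7, 0.0, 3.2]
gripper_width: 20.7
finger_force: 58.8
```

>>> step_arm([
  {"dx": 0,"dy": 0,"dz": 0.008,"roll": 0,"grip": 255},
  {"dx": 0,"dy": 0,"dz": 0.018,"roll": 0,"grip": 255},
  {"dx": 0,"dy": 0,"dz": 0.025,"roll": 0,"grip": 255},
  {"dx": 0,"dy": 0,"dz": 0.025,"roll": 0,"grip": 255},
  {"dx": 0,"dy": 0,"dz": 0.014,"roll": 0,"grip": 255},
  {"dx": 0,"dy": 0,"dz": 0,"roll": 0,"grip": 255},
])

```text
time: 22.72
eef_pos: [568.8, 64.7, 97.3]
eef_rot: [0.002, 0.25, 0.968, 0.001]
ft_force: [0.3, 0.6, -1.6]
gripper_width: 20.5
finger_force: 58.4
```

>>> step_arm([
  {"dx": -0.0006,"dy": -0.0267,"dz": 0,"roll": -0.0833,"grip": 255},
  {"dx": -0.0006,"dy": -0.0267,"dz": 0,"roll": -0.0833,"grip": 255},
  {"dx": -0.0006,"dy": -0.0267,"dz": 0,"roll": -0.0833,"grip": 255},
  {"dx": -0.0006,"dy": -0.0267,"dz": 0,"roll": -0.0833,"grip": 255},
  {"dx": -0.0006,"dy": -0.0267,"dz": 0,"roll": -0.0833,"grip": 255},
  {"dx": -0.0006,"dy": -0.0267,"dz": 0,"roll": -0.0833,"grip": 255},
  {"dx": -0.0006,"dy": -0.0267,"dz": 0,"roll": -0.0833,"grip": 255},
  {"dx": -0.0006,"dy": -0.0267,"dz": 0,"roll": -0.0833,"grip": 255},
  {"dx": -0.0006,"dy": -0.0267,"dz": 0,"roll": -0.0833,"grip": 255},
  {"dx": -0.0006,"dy": -0.0267,"dz": 0,"roll": -0.0833,"grip": 255},
  {"dx": -0.0006,"dy": -0.0267,"dz": 0,"roll": -0.0833,"grip": 255},
  {"dx": -0.0006,"dy": -0.0267,"dz": 0,"roll": -0.0833,"grip": 255},
])

```text
time: 23.72
eef_pos: [558.7, -257.5, 92.3]
eef_rot: [-0.001, 0.685, 0.729, -0.001]
ft_force: [0.8, 0.1, -1.0]
gripper_width: 20.8
finger_force: 58.5
```

>>> step_arm([
  {"dx": 0,"dy": 0,"dz": -0.01,"roll": 0,"grip": 255},
  {"dx": 0,"dy": 0,"dz": 0,"roll": 0,"grip": 255},
  {"dx": 0,"dy": 0,"dz": 0,"roll": 0,"grip": 255},
  {"dx": 0,"dy": 0,"dz": 0,"roll": 0,"grip": 255},
  {"dx": 0,"dy": 0,"dz": 0,"roll": 0,"grip": 255},
])

```text
time: 24.13
eef_pos: [560.2, -254.7, 83.9]
eef_rot: [-0.0, 0.682, 0.731, 0.0]
ft_force: [-0.6, 0.3, -1.5]
gripper_width: 21.0
finger_force: 58.5
```

```bash
python3 - <<'E'
from sc import *
p,X=scoop(); q,_=snap('side'); print(env.observe()['eef_pos'])
a=cv2.resize(p[130:240,270:390],(400,366),interpolation=cv2.INTER_CUBIC); b=cv2.resize(q[110:220,215:335],(400,366),interpolation=cv2.INTER_CUBIC)
save(np.hstack([a,b]),'tray.png')
E
```

```text
[ 560.1877472  -255.1972857    84.14524432]
```

View pics/tray.png

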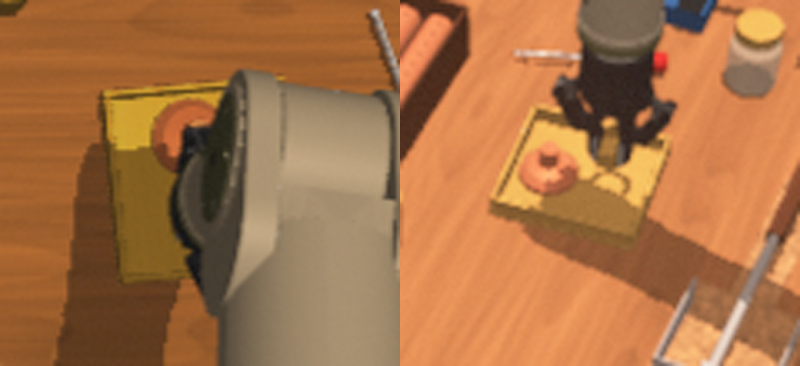

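The cap stands dome up in the tray. The loop is in the fingers above it at right crop (612,145), with a ring shape below it at (612,183) that may be its shadow, so I'll check the loop's attitude with depth.

```bash
python3 - <<'E'
from sc import *
q,d=snap('side'); X=pts('side',d); hsv=cv2.cvtColor(q,cv2.COLOR_RGB2HSV); H,S=hsv[...,0].astype(int),hsv[...,1].astype(int)
m=(H>15)&(H<32)&(S>100)&(X[...,2]>40)&(abs(X[...,0]-560)<70)&(abs(X[...,1]+260)<80)
Q=X[m]; print(len(Q)); 
for z in range(40,130,8):
    k=(Q[:,2]>=z)&(Q[:,2]<z+8); 
    if k.any(): print(z,k.sum(),np.percentile(Q[k],[5,50,95],axis=0)[:,:2].round().tolist())
E
```

```text
295
80 17 [[540.0, -308.0], [566.0, -276.0], [578.0, -240.0]]
88 17 [[550.0, -302.0], [570.0, -243.0], [581.0, -238.0]]
96 22 [[549.0, -266.0], [558.0, -249.0], [575.0, -239.0]]
104 15 [[553.0, -260.0], [562.0, -251.0], [581.0, -242.0]]
112 1 [[581.0, -246.0], [581.0, -246.0], [581.0, -246.0]]
120 5 [[540.0, -249.0], [581.0, -244.0], [595.0, -242.0]]
128 9 [[521.0, -255.0], [573.0, -243.0], [601.0, -239.0]]
```

>>> step_arm([
  {"dx": 0,"dy": -0.002,"dz": -0.01,"roll": 0,"grip": 255},
  {"dx": 0,"dy": 0,"dz": -0.018,"roll": 0,"grip": 255},
  {"dx": 0,"dy": 0,"dz": -0.018,"roll": 0,"grip": 255},
  {"dx": 0,"dy": 0,"dz": -0.014,"roll": 0,"grip": 255},
  {"dx": 0,"dy": 0,"dz": -0.008,"roll": 0,"grip": 255},
  {"dx": 0,"dy": 0,"dz": -0.002,"roll": 0,"grip": 255},
  {"dx": 0,"dy": 0,"dz": 0,"roll": 0,"grip": 255},
  {"dx": 0,"dy": 0,"dz": 0,"roll": 0,"grip": 255},
  {"dx": 0,"dy": 0,"dz": 0,"roll": 0,"grip": 255},
])

```text
time: 25.03
eef_pos: [560.6, -258.5, 14.9]
eef_rot: [0.001, 0.683, 0.73, 0.0]
ft_force: [0.1, 0.1, -0.9]
gripper_width: 20.9
finger_force: 58.5
```

>>> step_arm([
  {"dx": 0,"dy": 0,"dz": -0.002,"roll": 0,"grip": 255},
  {"dx": 0,"dy": 0,"dz": -0.001,"roll": 0,"grip": 255},
  {"dx": 0,"dy": 0,"dz": 0,"roll": 0,"grip": 255},
  {"dx": 0,"dy": 0,"dz": 0,"roll": 0,"grip": 255},
])

```text
time: 25.37
eef_pos: [559.8, -258.3, 10.9]
eef_rot: [0.0, 0.683, 0.73, -0.0]
ft_force: [0.3, 0.4, -0.7]
gripper_width: 20.5
finger_force: 58.5
```

>>> step_arm([
  {"dx": 0,"dy": 0,"dz": -0.001,"roll": 0,"grip": 255},
  {"dx": 0,"dy": 0,"dz": 0,"roll": 0,"grip": 255},
  {"dx": 0,"dy": 0,"dz": 0,"roll": 0,"grip": 255},
])

```text
time: 25.62
eef_pos: [560.0, -258.3, 10.1]
eef_rot: [0.0, 0.683, 0.73, 0.0]
ft_force: [-1.2, -0.2, 1.8]
gripper_width: 20.7
finger_force: 58.7
```

>>> step_arm([
  {"dx": 0,"dy": 0,"dz": 0,"roll": 0,"grip": 145},
  {"dx": 0,"dy": 0,"dz": 0,"roll": 0,"grip": 145},
  {"dx": 0,"dy": 0,"dz": 0,"roll": 0,"grip": 145},
  {"dx": 0,"dy": 0,"dz": 0.01,"roll": 0,"grip": 145},
  {"dx": 0,"dy": 0,"dz": 0.025,"roll": 0,"grip": 145},
  {"dx": 0,"dy": 0,"dz": 0.035,"roll": 0,"grip": 145},
  {"dx": 0,"dy": 0,"dz": 0.035,"roll": 0,"grip": 145},
  {"dx": 0,"dy": 0,"dz": 0.035,"roll": 0,"grip": 145},
  {"dx": -0.02,"dy": -0.025,"dz": 0.02,"roll": 0,"grip": 145},
  {"dx": -0.02,"dy": -0.03,"dz": 0,"roll": 0,"grip": 145},
  {"dx": -0.02,"dy": -0.03,"dz": 0,"roll": 0,"grip": 145},
  {"dx": -0.02,"dy": -0.03,"dz": 0,"roll": 0,"grip": 145},
])

```text
time: 26.62
eef_pos: [479.2, -374.3, 171.5]
eef_rot: [0.001, 0.683, 0.731, -0.0]
ft_force: [0.4, -1.4, -0.5]
gripper_width: 36.8
finger_force: 0.0
```

>>> step_arm([
  {"dx": -0.02,"dy": -0.03,"dz": 0,"roll": 0,"grip": 145},
  {"dx": -0.02,"dy": -0.03,"dz": 0,"roll": 0,"grip": 145},
  {"dx": 0,"dy": -0.03,"dz": 0,"roll": 0,"grip": 145},
  {"dx": 0,"dy": 0,"dz": 0,"roll": 0,"grip": 145},
  {"dx": 0,"dy": 0,"dz": 0,"roll": 0,"grip": 145},
  {"dx": 0,"dy": 0,"dz": 0,"roll": 0,"grip": 145},
])

```text
time: 27.12
eef_pos: [440.3, -462.5, 170.2]
eef_rot: [0.0, 0.683, 0.73, 0.001]
ft_force: [-0.2, 0.6, 0.3]
gripper_width: 37.2
finger_force: 0.0
```

```bash
python3 - <<'E'
from sc import *
p,X=scoop(); save(p,'final.png'); print(line(X),env.observe()['eef_pos'])
E
```

```text
(np.float64(2.6960585792419622), [np.float64(365.4), np.float64(370.4), np.float64(373.2)], np.float64(-47.245587102940476)) [ 440.77267926 -461.781942    170.26493368]
```

View pics/final.png

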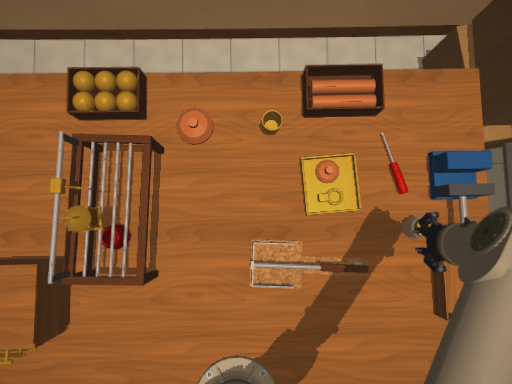

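The tray holds the cap (327,171, dome up) and the loop (330,198, flat). The scoop is on its pad at (300,267), and the shade, lantern, big cap and cup are where they were.

```bash
python3 -c "
from rig import env
print(env.hand_in())"
```

```text
the job is handed in; nothing more can be done
None
```

The job is handed in: the cap (dome up) and then the loop are in the brass tray, the scoop is back on its pad as it lay, and the final picture shows the shade, lantern and other visible items unmoved (the arm hid the jar).

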